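# Run the pick along the crumb channel of the bread board

## Task

Take the slim-handled pick out of its metal stand, put its tip down into the crumb channel of the bread board at the end by the hanging hole, and draw it slowly (about 3 cm a second) along the whole channel to the other end, without lifting the tip out on the way, pressing hard or pushing the board about. Then put the pick back upright in its own stand, hanging by its guard, and let go; leave the ball-knobbed tamper in its stand alone.

Things in the scene. Friction and masses are not known exactly. Their poses are not given: they have to be found in the camera images.
- pick_handle (a point): Centre of the pick's handle, where to grip. The pick stands upright: round dark wood handle 22 mm in diameter, slim and straight (its top is 35 mm above this point, its brass collar begins 37 mm below), then a flat round steel guard 48 mm across and 6 mm thick (underside 51 mm below this point), then a thin steel shaft 8 mm in diameter. z runs up along the pick from tip to handle; about 90 g.
- pick_tip (a point): The rounded lower tip of the pick's 8 mm shaft, on its axis, 121 mm below pick_handle and 70 mm below the guard's underside. Hidden inside the stand at the start.
- board: Loose wooden bread board, 180 (x) by 280 (y) by 26 mm, about 1.5 kg. Origin: centre of its underside, z up. A straight crumb channel is sunk in its top near the long side towards the robot: 24 mm wide, 12 mm deep, closed ends, centre line at x = -50 mm from y = -110 to +110 mm. A round 26 mm hanging hole pierces the far corner of the +y end. A tall fixed coffee machine stands to its right.
- channel_start (a point): Point on the channel's centre line, level with the board's top face, 20 mm in from the channel's end nearest the hanging hole (+y end). The axes are the board's.
- channel_end (a point): The like point 20 mm in from the other (-y) end of the channel; 180 mm from channel_start.
- stand_mouth (a point): Centre of the open mouth of the pick's own stand: a round steel stand 80 mm tall (this point is at its top), 60 mm across at the top, 72 mm at the foot, with a round hole 28 mm wide at the mouth (somewhat wider below) and 74 mm deep; 0.7 kg, loose. The pick's shaft hangs in the hole with the guard resting flat on the rim.
- tamper: Another tool with a ball-shaped dark wood knob 42 mm across on a like guard, standing in a like stand 0.09 to 0.16 m from the pick, nearer to or farther from the robot (mainly along world x, so fingers closing along world y stay clear of it); not to be moved. Origin at its lower end, inside its stand; knob centre 93 mm above.
Not all that is in view belongs to the job. Leave any blue look-alike of the part that bears pick_handle alone.

How it is judged (in metres and radians):
On the way, in this order (a step that is already met when the one before it is completed fails the run):
1. the pick's tip is down in the channel at the hanging-hole end (x of pick_tip in the frame of board between -0.064 and -0.036 m and z of pick_tip in the frame of board between 0.008 and 0.023 m and y of pick_tip in the frame of board between 0.075 and 0.115 m), for 0.1 s.
2. the tip passes the middle of the channel, down in it (x of pick_tip in the frame of board between -0.064 and -0.036 m and z of pick_tip in the frame of board between 0.008 and 0.023 m and y of pick_tip in the frame of board between -0.02 and 0.02 m), for 0.1 s.
3. the tip is down in the channel at its other end (x of pick_tip in the frame of board between -0.064 and -0.036 m and z of pick_tip in the frame of board between 0.008 and 0.023 m and y of pick_tip in the frame of board between -0.115 and -0.075 m), for 0.1 s.
4. the pick is back upright in its stand (horizontal distance between pick_handle and stand_mouth below 0.018 m and z of pick_tip in the frame of stand_mouth below -0.06 m and angle between pick_handle's own z axis and vertical below 0.175 rad), for 0.2 s.
At the end, for the whole second after the job is handed in: The pick hangs in its own stand, its handle within 18 mm of the mouth's centre (seen from above), its tip at least 60 mm below the mouth, upright within 10 degrees, at rest; the stand is upright within 6 degrees and the board within 30 mm of where it was (all of step 4 and angle between stand_mouth's own z axis and vertical below 0.1 rad and linear speed of pick below 0.02 m/s and distance of board from where it was at the start of the episode below 0.03 m); the robot touches nothing.
It fails at once if the tip was lifted out of the channel part-way (3 to 14 mm above the board's top, over the channel's middle 120 mm) (x of pick_tip in the frame of board between -0.07 and -0.03 m and y of pick_tip in the frame of board between -0.06 and 0.06 m and z of pick_tip in the frame of board between 0.029 and 0.04 m).
It fails at once if the pick moved faster than 0.10 m/s with its tip in the channel (x of pick_tip in the frame of board between -0.064 and -0.036 m and z of pick_tip in the frame of board between 0.008 and 0.023 m and y of pick_tip in the frame of board between -0.07 and 0.07 m and linear speed of pick above 0.1 m/s).
It fails at once if the pick pressed on the board with more than 30 N (contact force between pick and board above 30 N).
It fails at once if the board was pushed more than 30 mm (distance of board from where it was at the start of the episode above 0.03 m).
It fails at once if the tamper was moved more than 30 mm (distance of tamper from where it was at the start of the episode above 0.03 m).
It also fails if it takes over 67 s, if anything falls off the work surface, if the arm or the gripper's body presses on something with over 40 N, if the wrist force passes 120 N, or if a joint passes its speed limit or range.

## Robot

A 6-joint arm with a two-finger parallel gripper is mounted at the origin on a cart in front of the work surface, level with it; the furniture and walls round the work are solid. World frame = base frame: x ahead of the robot, y to its left, z up, the work surface at z = 0. Lengths are in m, angles in degrees, forces in N, time in s.
With the tool pointing down it reaches from about 0.3 to 0.85 m from the base axis. Payload 4.2 kg.
Tool frame: the origin (TCP) lies on the centre line of the jaws, within the pads' length; the fingertips stand 22 mm ahead of it and the grasp point (between the pads) lies 3 mm ahead of it; z points along the fingers, y is the line along which they close (so a half turn about z gives the same grasp; the last joint's range is limited). The gripper opens to 91 mm and grips with 3 to 60 N. Pads are 32 mm wide; open, the fingers measure 118 mm over their backs; the gripper's body (76 mm by 178 mm) begins 60 mm behind the grasp point.
Start: joints at [-77.349, 18.312, 89.639, -0, 72.044, -1.146], TCP at [0.137, -0.558, 0.236] pointing down, gripper open.
Joint ranges: [-177.97, 177.97], [-48.28, 115.42], [12.27, 149.76], [-77.06, 257.06], [2.81, 150.46], [-146.56, 146.56]. Speed limits (degrees/s): [147.25, 147.25, 180, 180, 180, 180].

## Interface

Orientations are given as [roll, pitch, yaw] about the fixed x, y, z axes, in that order (R = Rz(yaw) Ry(pitch) Rx(roll)).
In Python, from cell import bot, eoat, ik, eyes, job gives the robot as it stands. Calls block until the motion is done:
- bot.move_ptp(position, orientation): joint-space move of the TCP to a pose.
- bot.move_straight(position, attitude=None, vel=0.15, threshold=None): straight line of the TCP; attitude=None keeps the orientation; vel is the mean speed in m/s. With threshold (N) it stops when the force on the tool has changed by that much, and returns True; else False.
- bot.goto_joints(angles): joint-space move.
- eoat.gripper_open() and eoat.gripper_close(grip_force=None): open the fingers fully, or close them until they stop; grip_force is the grip in N (None keeps the last).
- bot.hold(seconds).
- ik(position, orientation): joint angles nearest the present ones, or None.
- eyes.snapshot(name): name is "scene" or "top" or "wrist"; returns (picture, depth): 384x512x3 uint8, blue, green, red; 384x512 float32, m along the optical axis (not along the pixel's ray), 0 where there is no reading.
- eyes.camera_model(name): a dict with "fov_y" (degrees; the focal length in pixels is half the picture's height over the tangent of half this angle, whatever the lens; pixels are square), "cx", "cy" (the principal point, pixels), "k1" (the pictures are not rectified: a ray, as slopes to the right and down, at radius r is drawn at 1 + k1 r^2 times it, then the intrinsics apply), "origin" and "attitude" of the camera in the world; the wrist camera has in their place "T_tool_cam" (4x4, takes a point from camera to tool coordinates, whose origin is the TCP and whose axes are the flange's). Camera axes: x right, y down, z forward; pixel columns grow to the right and rows downward; lengths in m; the calibration is good to about 2 mm. A picture is of the moment at which its call begins: read the wrist's pose just before it. camera_model takes no time and is no camera call.
A pose or a line that the arm cannot do raises bot.Unreachable and nothing moves.
- job.sign_off(): hands the job in; it is judged then, once.
Trained networks look in the newest picture that a camera, given by its name, has taken for a name from the list of things; names that differ only in an ending like _2 or _b are one class to them, and where a whole thing is asked for, a point or a joint stands for the part that bears it (a point fixed in the world has none). Each returns a list of dicts, best first, with "p" (0 to 1); they miss things now and then, are a little off and sometimes report something else, mostly with a low value. They report only what shows in the picture. A call takes as long as a camera call. They do not tell look-alikes from the thing itself.
- eyes.silhouettes(camera, name): "mask" (384x512 bool, what is visible of it) and "bbox" ([left, top, right, bottom] in pixels, round what is visible of it).
Readings, each from a call of its own:
- bot.current_clock(): time.
- bot.current_joint_pos(): joint angles.
- bot.current_dq(): joint speeds.
- bot.current_joint_torque(): joint torques, N m.
- bot.current_tcp_pos(): TCP position.
- bot.current_tcp_rot(): TCP orientation.
- bot.current_contact_force(): force on the tool from outside, world axes, zero at the start.
- bot.current_torque(): the same for the moment, N m.
- bot.current_grip_width(): opening from 0.0 (shut) to 1.0 (fully open).
- bot.current_grip_force(): force on a finger pad.
Only numpy, scipy, OpenCV 4.12 (cv2) and the standard library are available. Lean on these libraries where they do the work, as an engineer would, in place of code of your own. Each camera call takes 0.05 s, during which the arm holds its last target. There are 200 camera calls.

## Working session

There is one attempt and no reset: what is moved stays moved. The work goes in short steps, each a Python script; the robot and the scene stay as the last script left them, time stands still between calls to the robot, and variables do not carry over. Pictures are saved under pics/ and viewed, at most 10 in all, crops included, and the job is handed in when it is done.

```bash
ls; mkdir -p pics; cat > h.py <<'E'
import numpy as np, cv2
from cell import bot, eoat, ik, eyes, job
from scipy.spatial.transform import Rotation as R
def cam(name):
    m=eyes.camera_model(name); f=192/np.tan(np.radians(m["fov_y"]/2))
    if "origin" in m:
        T=np.eye(4); T[:3,3]=m["origin"]; a=np.array(m["attitude"])
        T[:3,:3]=a if a.shape==(3,3) else R.from_euler('xyz',a,degrees=True).as_matrix()
    else:
        W=np.eye(4); W[:3,3]=bot.current_tcp_pos(); W[:3,:3]=R.from_euler('xyz',bot.current_tcp_rot(),degrees=True).as_matrix()
        T=W@np.array(m["T_tool_cam"])
    return m,f,T
def rays(m,f,uv):
    d=(np.atleast_2d(uv).astype(float)-[m["cx"],m["cy"]])/f; s=d.copy()
    for _ in range(15): s=d/(1+m["k1"]*(s**2).sum(1,keepdims=True))
    return np.c_[s,np.ones(len(s))]
def cloud(c,depth,mask=None):
    m,f,T=c; ok=depth>0
    if mask is not None: ok&=mask
    v,u=np.nonzero(ok)
    p=rays(m,f,np.c_[u,v])*depth[v,u][:,None]
    return p@T[:3,:3].T+T[:3,3], np.c_[u,v]
def onplane(c,uv,z):
    m,f,T=c; d=rays(m,f,uv)@T[:3,:3].T
    return T[:3,3]+d*((z-T[2,3])/d[:,2])[:,None]
def proj(c,P):
    m,f,T=c; q=(np.atleast_2d(P)-T[:3,3])@T[:3,:3]; s=q[:,:2]/q[:,2:]
    s=s*(1+m["k1"]*(s**2).sum(1,keepdims=True)); return s*f+[m["cx"],m["cy"]]
E
cat > a.py <<'E'
from h import *
print(eyes.camera_model("top"),eyes.camera_model("scene"),eyes.camera_model("wrist"))
out=[]
for n in ("top","scene"):
    c=cam(n); im,d=eyes.snapshot(n); np.savez(f"{n}.npz",im=im,d=d); 
    for k in ("pick_handle","board","stand_mouth","tamper"):
        for r in eyes.silhouettes(n,k):
            P,_=cloud(c,d,r["mask"]); 
            print(n,k,round(r["p"],2),r["bbox"],r["mask"].sum(),np.median(P,0).round(3) if len(P) else None,P[:,2].max().round(3) if len(P) else None)
    out.append(im)
cv2.imwrite("pics/top.png",cv2.resize(out[0],(800,600))); cv2.imwrite("pics/scene.png",cv2.resize(out[1],(800,600)))
print(bot.current_clock())
E
python3 a.py
```

```text
pics
{'fov_y': 46.8571792880058, 'cx': 260.4444816793589, 'cy': 189.5860308142098, 'k1': -0.049358134966291815, 'origin': array([0.33808169, 0.18922998, 1.32561882]), 'attitude': array([-176.19061344,    0.45403792,  -88.52489   ])} {'fov_y': 49.36720045646717, 'cx': 252.15171418609847, 'cy': 191.2173177832769, 'k1': -0.07730514510992983, 'origin': array([-0.02265039,  0.82099761,  0.63631864]), 'attitude': array([-125.18369057,    0.4291286 , -144.82623993])} {'fov_y': 70.8476858898014, 'cx': 258.0162602742888, 'cy': 191.33509921463218, 'k1': -0.06017581706280254, 'T_tool_cam': array([[ 8.27715537e-04, -9.64446421e-01, -2.64277159e-01,
         7.45643672e-02],
       [ 9.99999649e-01,  8.33295643e-04,  9.09887421e-05,
         1.86690100e-04],
       [ 1.32467238e-04, -2.64277141e-01,  9.64446772e-01,
        -1.48741607e-01],
       [ 0.00000000e+00,  0.00000000e+00,  0.00000000e+00,
         1.00000000e+00]])}
top pick_handle 0.74 [202.2, 170.3, 219.9, 184.7] 217 [0.447 0.337 0.089] 0.17
top pick_handle 0.72 [173.7, 226.8, 191.2, 246.0] 240 [0.285 0.411 0.078] 0.161
top pick_handle 0.66 [195.4, 208.8, 214.3, 224.1] 227 [0.346 0.35  0.078] 0.162
top board 0.76 [246.2, 110.2, 346.3, 181.9] 5751 [0.556 0.094 0.026] 0.036
top stand_mouth 0.56 [209.3, 167.4, 231.7, 190.1] 242 [0.442 0.317 0.07 ] 0.088
scene pick_handle 0.83 [186.3, 190.8, 216.1, 236.5] 643 [0.443 0.349 0.103] 0.166
scene pick_handle 0.71 [227.8, 217.3, 249.3, 260.5] 542 [0.341 0.363 0.11 ] 0.157
scene pick_handle 0.62 [232.8, 250.5, 255.9, 314.3] 827 [0.278 0.423 0.09 ] 0.157
scene board 0.98 [177.7, 150.0, 287.9, 222.9] 4570 [0.537 0.117 0.025] 0.165
scene stand_mouth 0.74 [188.1, 219.3, 222.2, 267.2] 967 [0.429 0.361 0.042] 0.081
scene stand_mouth 0.64 [138.9, 192.6, 160.9, 219.3] 513 [0.565 0.378 0.11 ] 0.134
scene tamper 0.84 [138.1, 191.5, 160.8, 218.3] 536 [0.565 0.378 0.109] 0.134
0.5
```

View pics/top.png

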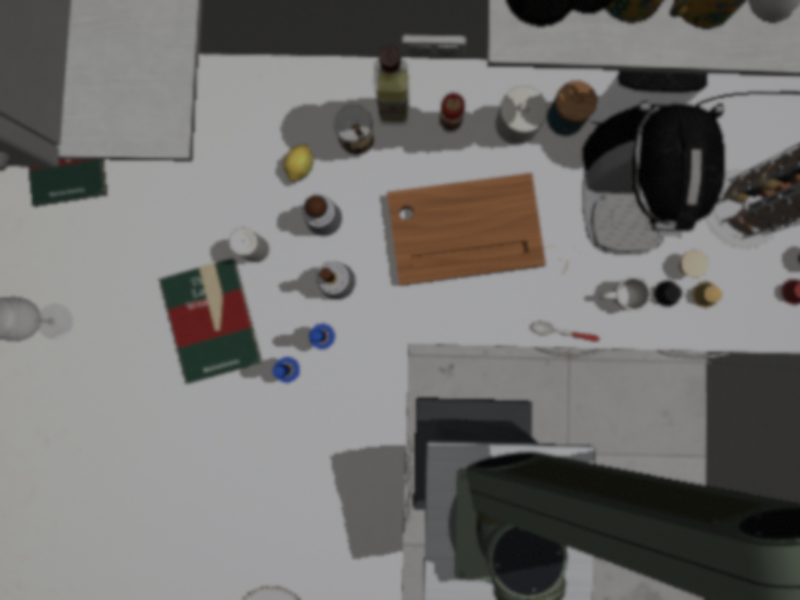

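View pics/scene.png

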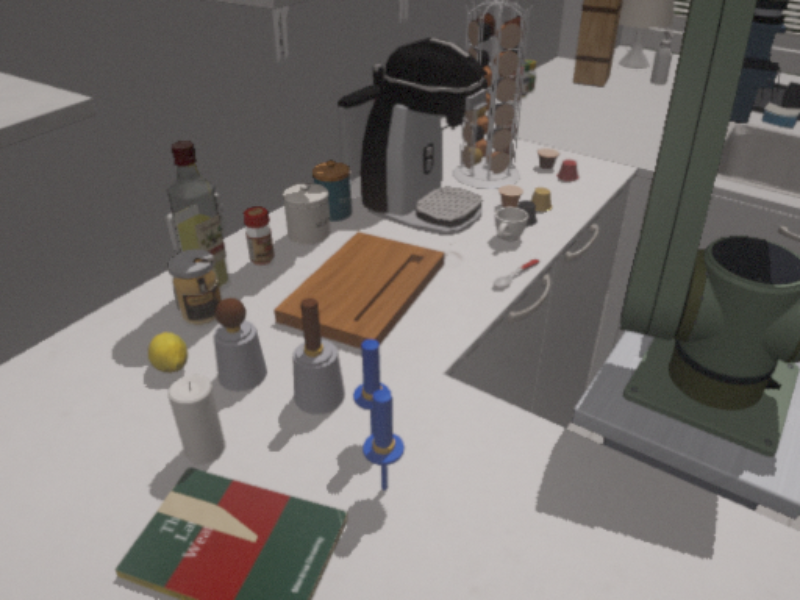

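Candidates for the pick, in the 800×600 scene picture:
- Brown slim handle at (310,325), in the steel stand.
- Blue look-alikes at (371,370) and (381,420).
- Ball-knob tamper at (231,312).

By the description the brown slim one is the pick. That is the top-camera detection at about world (0.447, 0.337). Next I'll check it in a close crop and measure the obstacle heights.

```bash
cat > b.py <<'E'
from h import *
z=np.load("top.npz"); c=cam("top"); P,uv=cloud(c,z["d"])
print(bot.current_tcp_rot(), bot.current_joint_pos())
# coarse max height map
xs=np.arange(0.2,0.95,0.05); ys=np.arange(-0.35,0.55,0.05)
print("      "+" ".join(f"{y:5.2f}" for y in ys))
for x in xs:
    print(f"{x:5.2f}"," ".join(f"{(P[(abs(P[:,0]-x)<.025)&(abs(P[:,1]-y)<.025),2].max(initial=-1)):5.2f}" for y in ys))
for p,o in [((.36,.34,.32),[180,0,0]),((.447,.337,.32),[180,0,0]),((.447,.337,.32),[180,0,180]),((.447,.337,.132),[180,0,0]),((.5,.1,.2),[180,0,0]),((.5,.1,.2),[180,0,90]),((.5,.1,.2),[180,0,-90]),((.36,.0,.4),[180,0,0]),((.08,-.35,.4),[180,0,-77])]:
    q=ik(p,o); print(p,o,None if q is None else np.round(q,1))
im=cv2.imread("pics/scene.png"); s=np.load("scene.npz")["im"]
cv2.imwrite("pics/crop.png",cv2.resize(s[170:300,130:270],None,fx=4,fy=4,interpolation=cv2.INTER_CUBIC))
E
python3 b.py
```

```text
[1.79999818e+02 1.57056032e-03 1.37984828e+01] [-7.73481001e+01  1.83108463e+01  8.96422301e+01 -1.64678352e-03
  7.20467100e+01 -1.14607529e+00]
      -0.35 -0.30 -0.25 -0.20 -0.15 -0.10 -0.05 -0.00  0.05  0.10  0.15  0.20  0.25  0.30  0.35  0.40  0.45  0.50
 0.20 -0.88 -0.89 -0.89  0.68  0.75  0.75 -0.89 -0.88 -0.88 -0.88 -0.88  0.01  0.01  0.01  0.01  0.01  0.01  0.01
 0.25 -0.89 -0.88 -0.88 -0.88 -0.88 -0.88 -0.89 -0.89 -0.89 -0.88 -0.89  0.01  0.01  0.01  0.01  0.16  0.08  0.01
 0.30 -0.05 -0.88 -0.88 -0.88 -0.04 -0.04 -0.89 -0.88 -0.88 -0.88 -0.88  0.01  0.01  0.01  0.08  0.16  0.16  0.02
 0.35  0.01  0.01  0.01  0.01  0.01  0.02  0.01  0.01  0.01  0.01  0.01  0.01  0.01  0.01  0.16  0.08  0.01  0.02
 0.40  0.02  0.02  0.05  0.06  0.01  0.01  0.01  0.01  0.01  0.01  0.01  0.01  0.01  0.06  0.08  0.01  0.01  0.02
 0.45  0.04  0.04  0.05  0.06  0.05  0.01  0.01  0.01  0.03  0.03  0.03  0.03  0.01  0.09  0.17  0.01  0.01  0.02
 0.50  0.04  0.04  0.31  0.31  0.03  0.01  0.03  0.03  0.03  0.03  0.03  0.03  0.03  0.08  0.09  0.01  0.11  0.11
 0.55  0.01  0.04  0.34  0.35  0.33  0.01 
[... 754 characters left out ...]
1
 0.90 -1.00 -1.00 -1.00  0.00  0.01  0.01  0.01  0.01  0.16  0.24  0.24  0.23  0.23  0.23  0.23  0.23  0.23  0.22
(0.36, 0.34, 0.32) [180, 0, 0] [ 42.    8.5  90.7  -0.   80.7 132. ]
(0.447, 0.337, 0.32) [180, 0, 0] [ 35.8  14.6  82.8  -0.   82.5 125.8]
(0.447, 0.337, 0.32) [180, 0, 180] [ 35.8  14.6  82.8   0.   82.5 -54.2]
(0.447, 0.337, 0.132) [180, 0, 0] [ 35.8  21.9 100.4  -0.   57.7 125.8]
(0.5, 0.1, 0.2) [180, 0, 0] [ 10.   14.  101.2  -0.   64.7 100. ]
(0.5, 0.1, 0.2) [180, 0, 90] [ 10.   14.  101.2  -0.   64.7  10. ]
(0.5, 0.1, 0.2) [180, 0, -90] None
(0.36, 0.0, 0.4) [180, 0, 0] [-1.8 -5.6 94.3 -0.  91.3 88.2]
(0.08, -0.35, 0.4) [180, 0, -77] [-79.   -5.7  94.4  -0.   91.3  88. ]
```

View pics/crop.png

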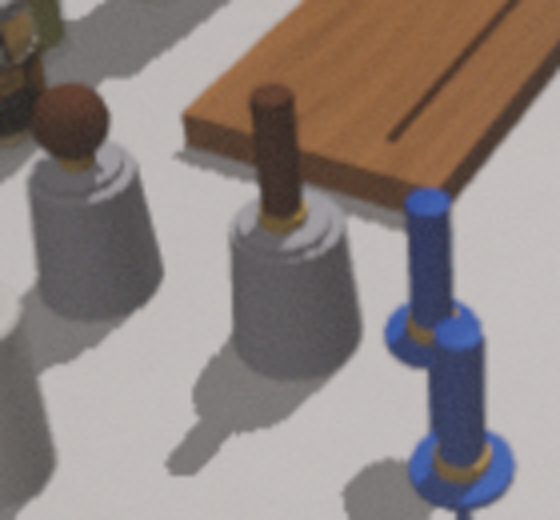

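The crop confirms it. The slim brown handle, with its top at crop (272,95), hangs by its guard in the steel stand. The ball tamper is at (70,120) and the blue look-alikes are at (430,270) and (460,400). I'll take wrist views of the board, then of the pick.

```bash
cat > c.py <<'E'
from h import *
print(bot.current_clock())
bot.goto_joints([-77.35,-5.7,94.4,0,91.3,-1.1]); print(bot.current_clock())
q=ik((.44,.10,.40),[180,0,90]); print(q)
bot.goto_joints([10,-5.7,94.4,0,91.3,10]); print(bot.current_clock())
bot.move_ptp((.44,.10,.40),[180,0,90]); bot.hold(.2)
def look(tag,names):
    c=cam("wrist"); im,d=eyes.snapshot("wrist"); D=dict(im=im,d=d,T=c[2])
    for k in names:
        rs=eyes.silhouettes("wrist",k); D[k]=np.array([r["mask"] for r in rs])
        for r in rs:
            P,_=cloud(c,d,r["mask"]); print(tag,k,round(r["p"],2),r["bbox"],r["mask"].sum(),np.median(P,0).round(3),np.percentile(P[:,2],98).round(3))
    np.savez(tag+".npz",**D); cv2.imwrite(f"pics/{tag}.png",im)
look("wb",["board"])
bot.move_ptp((.42,.335,.36),[180,0,180]); bot.hold(.2)
look("wp",["pick_handle","stand_mouth","tamper"])
print(bot.current_clock())
a,b=cv2.imread("pics/wb.png"),cv2.imread("pics/wp.png")
cv2.imwrite("pics/w2.png",cv2.resize(np.vstack([a,b]),(400*1,600)) if 0 else cv2.resize(np.hstack([a,b]),(800,300)))
E
python3 c.py
```

```text
0.5
1.5583
[ 1.13438432e+01  3.26243904e+00  8.56772136e+01 -2.54444375e-14
  9.10603474e+01  1.13438432e+01]
3.3583
wb board 0.75 [260.3, 78.0, 367.8, 228.9] 12646 [0.553 0.113 0.026] 0.028
wp pick_handle 0.95 [260.2, 100.1, 290.0, 134.4] 699 [0.345 0.354 0.076] 0.156
wp pick_handle 0.7 [298.5, 54.7, 336.3, 90.0] 1003 [0.287 0.413 0.077] 0.156
wp stand_mouth 0.81 [246.5, 157.1, 279.5, 199.5] 634 [0.429 0.329 0.071] 0.084
wp stand_mouth 0.73 [250.7, 168.4, 280.8, 203.8] 741 [0.444 0.344 0.092] 0.166
wp tamper 0.5 [266.4, 242.9, 290.9, 251.2] 177 [0.56  0.369 0.086] 0.095
5.5583
```

```bash
cat > d.py <<'E'
from h import *
m,f,_=cam("wrist")
z=np.load("wb.npz"); c=(m,f,z["T"]); M=z["board"][0]
P,uv=cloud(c,z["d"],M); P=P[abs(P[:,2]-.026)<.006]
r=cv2.minAreaRect((P[:,:2]*1000).astype(np.float32)); print("wrist board rect",r)
t=np.load("top.npz"); ct=cam("top"); P2,_=cloud(ct,t["d"]); s=(abs(P2[:,2]-.026)<.008)&(abs(P2[:,0]-.56)<.16)&(abs(P2[:,1]-.09)<.2)
hsv=cv2.cvtColor(t["im"],cv2.COLOR_BGR2HSV); 
# colour mask of board projected on z=.026, both cams
for n,cc,im in (("top",ct,t["im"]),("wrist",c,z["im"])):
    h=cv2.cvtColor(im,cv2.COLOR_BGR2HSV); mk=((h[...,1]>90)&(h[...,0]<25)).astype(np.uint8)
    k,l,st,ce=cv2.connectedComponentsWithStats(mk); 
    q=proj(cc,[.56,.09,.026])[0].astype(int); i=l[q[1],q[0]]; v,u=np.nonzero(l==i)
    X=onplane(cc,np.c_[u,v],.026); print(n,i,st[i],cv2.minAreaRect((X[:,:2]*1000).astype(np.float32)))
# rectified board image 1px=0.5mm: cols = -y, rows = -x
def rect(cc,im,x0,y0,w,hh,zp,s=2):
    g=np.stack(np.meshgrid(y0-np.arange(w*s)/s/1000, x0-np.arange(hh*s)/s/1000),-1).reshape(-1,2)
    pp=proj(cc,np.c_[g[:,1],g[:,0],np.full(len(g),zp)]).astype(np.float32).reshape(hh*s,w*s,2)
    return cv2.remap(im,pp[...,0],pp[...,1],cv2.INTER_CUBIC)
cv2.imwrite("pics/rect.png",rect(c,z["im"],.68,.27,360,240,.026))
z=np.load("wp.npz"); c=(m,f,z["T"]); P,uv=cloud(c,z["d"])
near=np.hypot(P[:,0]-.445,P[:,1]-.337)<.06
for lo,hi in ((.16,.175),(.077,.095),(.06,.075)):
    Q=P[near&(P[:,2]>lo)&(P[:,2]<hi)]; 
    if len(Q)>3: print(lo,len(Q),cv2.minEnclosingCircle((Q[:,:2]*1000).astype(np.float32)),Q.mean(0).round(4))
top=proj(c,[.445,.337,.166])[0]; print(top)
cv2.imwrite("pics/wpc.png",cv2.resize(z["im"][130:230,190:340],None,fx=5,fy=5,interpolation=cv2.INTER_CUBIC))
E
python3 d.py
```

```text
wrist board rect ((557.2326049804688, 96.63230895996094), (181.62527465820312, 280.77569580078125), 9.161212921142578)
top 34 [ 248  112  100   70 5430] ((555.9088134765625, 95.27747344970703), (176.7466278076172, 276.0389099121094), 9.017817497253418)
wrist 14 [  262    77   105   153 12483] ((557.2937622070312, 97.37459564208984), (179.67442321777344, 278.4826965332031), 9.257022857666016)
0.16 194 ((450.88946533203125, 343.8262939453125), 10.724470138549805) [0.4501 0.3435 0.1649]
0.077 723 ((452.0298156738281, 340.8583984375), 30.286643981933594) [0.4457 0.3394 0.0836]
0.06 87 ((446.70501708984375, 340.83673095703125), 30.612030029296875) [0.4294 0.339  0.0672]
[260.24583563 194.75084553]
```

```bash
python3 -c "
import cv2,numpy as np
a=cv2.imread('pics/rect.png');b=cv2.imread('pics/wpc.png');print(a.shape,b.shape)
"
```

```text
(480, 720, 3) (500, 750, 3)
```

View pics/rect.png

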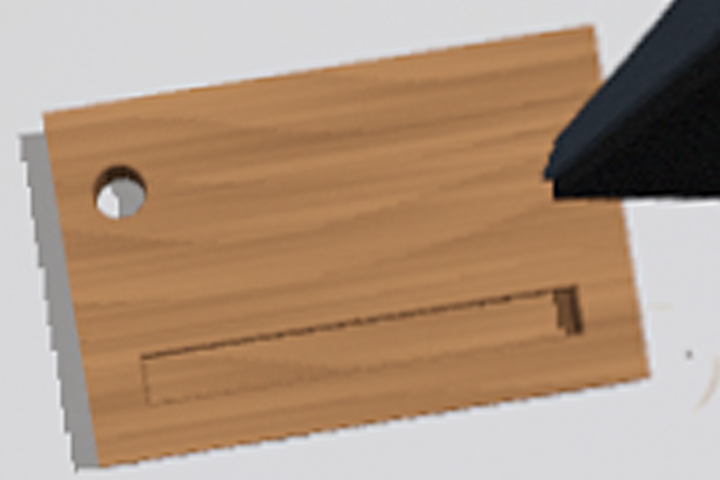

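View pics/wpc.png

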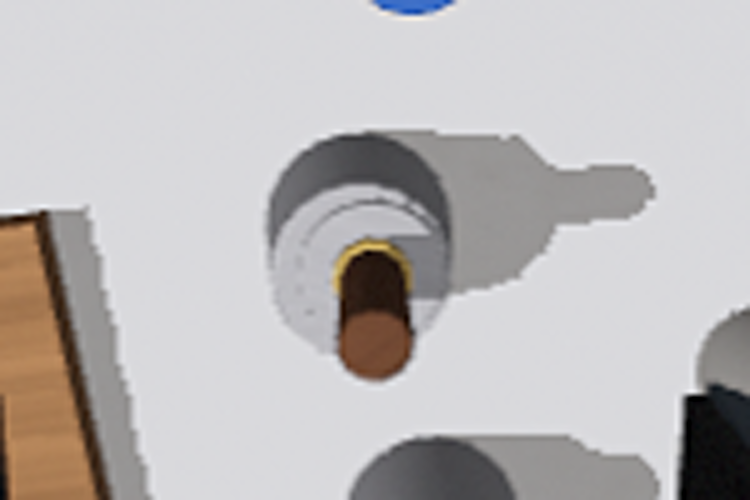

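The rectified wrist view (0.5 mm/px) shows the hanging hole at (120,193). The channel runs from (147,380), the hole end, to (577,310). The board centre is therefore about (0.557, 0.097) with yaw +9.2°, and both channel ends match this within about 1 mm. The pick crop shows the brown cap at (376,345), the guard flat on the rim, and the tamper clear at the lower edge. I'll grasp it, lift it and check it in the hand.

```bash
cat > e.py <<'E'
from h import *
m,f,_=cam("wrist"); z=np.load("wp.npz"); c=(m,f,z["T"])
cap=onplane(c,[265.2,199.],.166)[0]; st=onplane(c,[262.2,184.],.08)[0]; print("cap",cap,"stand",st)
x,y=(cap[:2]+np.array([.4505,.3437]))/2; print("grasp",x,y)
bot.move_ptp((x,y,.26),[180,0,180]); bot.move_straight((x,y,.134),vel=.1,threshold=8)
print(bot.current_tcp_pos(),bot.current_contact_force())
eoat.gripper_close(40); print(bot.current_grip_width()*91,bot.current_grip_force())
g=bot.current_tcp_pos(); np.save("grasp.npy",g); f0=bot.current_contact_force()
bot.move_straight((x,y,.26),vel=.08); bot.hold(.2)
print(g,f0,bot.current_contact_force(),bot.current_grip_width()*91)
im,d=eyes.snapshot("wrist"); s,_=eyes.snapshot("scene")
cv2.imwrite("pics/held.png",np.hstack([cv2.resize(im,(400,300)),cv2.resize(s[100:292,90:346],(400,300))])); print(bot.current_clock())
E
python3 e.py
```

```text
cap [0.45089317 0.34359311 0.166     ] stand [0.45166898 0.34094746 0.08      ]
grasp 0.450696585670735 0.34364655658065646
[0.45106557 0.34390574 0.13466243] [ 0.55825387 -0.47490301 -0.24207698]
21.313020291668025 39.99812364578247
[0.45071623 0.34368924 0.13403044] [-0.0334966  -0.01223734  0.51980917] [ 0.64374632 -0.24958601 -0.66283447] 21.591071915963227
10.5583
```

View pics/held.png

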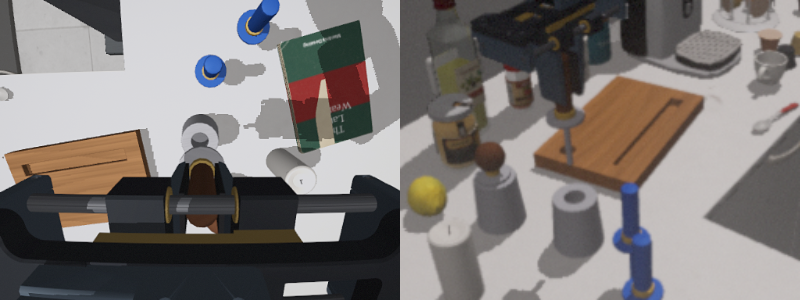

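The pick is held upright: its brown handle is in the jaws and the shaft and guard hang free at (565,140) on the scene side. The stand is empty and upright at (577,215). Now the channel.

```bash
cat > f.py <<'E'
from h import *
th=np.radians(9.2); C=np.array([.5570,.0970]); 
def W(x,y,z): return (*(C+np.array([x*np.cos(th)-y*np.sin(th),x*np.sin(th)+y*np.cos(th)])),z)
A=[180,0,99.2]
bot.move_ptp(W(-.05,.092,.24),A); bot.move_straight(W(-.05,.092,.165),vel=.08); bot.hold(.3)
f0=bot.current_contact_force()
hit=bot.move_straight(W(-.05,.092,.134),vel=.015,threshold=3)
p=bot.current_tcp_pos(); print(hit,p,bot.current_contact_force()-f0,bot.current_clock())
if hit and .133<p[2]<.143:
    zz=p[2]+.003; bot.move_straight(W(-.05,.092,zz),vel=.02); bot.hold(.3)
    print(bot.current_contact_force()-f0,zz)
    np.save("zz.npy",zz)
s,_=eyes.snapshot("scene"); cv2.imwrite("pics/chan.png",cv2.resize(s[100:228,130:300],(800,600),interpolation=cv2.INTER_CUBIC))
E
python3 f.py
```

```text
True [0.49298393 0.17982974 0.13777908] [-0.07617213 -2.01647921  7.0241083 ] 14.5833
[ 0.34482114 -1.88149986  0.9228552 ] 0.14077908289936558
```

View pics/chan.png

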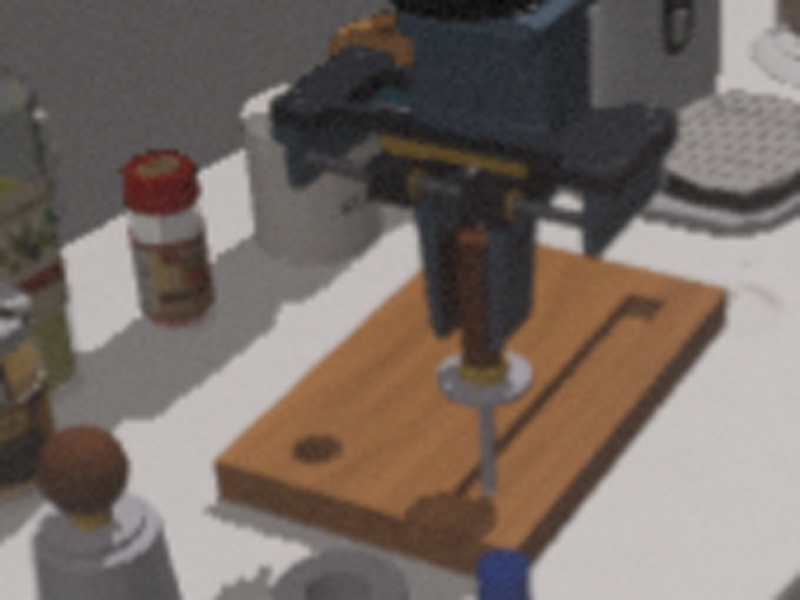

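Contact came at TCP z 0.1378, which puts the tip at 0.0138, the channel floor. The view agrees, with the shaft going into the channel at (487,490). I'll draw along it with the tip about 3 mm off the floor.

```bash
cat > g.py <<'E'
from h import *
th=np.radians(9.2); C=np.array([.5570,.0970]); zz=float(np.load("zz.npy"))
def W(x,y,z): return (*(C+np.array([x*np.cos(th)-y*np.sin(th),x*np.sin(th)+y*np.cos(th)])),z)
print(bot.move_straight(W(-.05,-.092,zz),vel=.03,threshold=10),bot.current_tcp_pos(),W(-.05,-.092,zz)); 
print(bot.current_contact_force(),bot.current_clock()); bot.hold(.3)
E
python3 g.py
```

```text
False [ 0.52234673 -0.00180827  0.14079226] (np.float64(0.5223522560139995), np.float64(-0.0018105957713066279), 0.14077908289936558)
[ 0.75314819  0.52608983 -0.93612806] 21.5667
```

```bash
cat > k.py <<'E'
from h import *
p=bot.current_tcp_pos(); bot.move_straight((p[0],p[1],.25),vel=.08)
for n in ("top","scene"):
    c=cam(n)
    for tag,d in (("before",np.load(n+".npz")["d"]),("now",eyes.snapshot(n)[1])):
        P,_=cloud(c,d)
        Q=P[(np.hypot(P[:,0]-.45,P[:,1]-.341)<.045)&(P[:,2]>.07)&(P[:,2]<.09)]
        print(n,tag,len(Q),cv2.minAreaRect((Q[:,:2]*1000).astype(np.float32)),np.median(Q,0).round(4))
        B=P[(abs(P[:,2]-.026)<.008)&(abs(P[:,0]-.557)<.12)&(P[:,1]>.1)&(P[:,1]<.27)]; print("board",B.mean(0).round(4))
bot.move_ptp((.4507,.3437,.26),[180,0,180]); bot.hold(.3)
c=cam("wrist"); im,d=eyes.snapshot("wrist"); np.savez("wr.npz",im=im,d=d,T=c[2]); P,_=cloud(c,d)
Q=P[(np.hypot(P[:,0]-.45,P[:,1]-.341)<.045)&(P[:,2]>.074)&(P[:,2]<.087)]; print(len(Q),cv2.minEnclosingCircle((Q[:,:2]*1000).astype(np.float32)))
cv2.imwrite("pics/ret.png",cv2.resize(im[110:260,180:380],(800,600),interpolation=cv2.INTER_CUBIC)); print(bot.current_clock())
E
python3 k.py
```

```text
top before 268 ((452.98065185546875, 337.491455078125), (60.751163482666016, 58.1691780090332), 45.1167106628418) [0.4487 0.3301 0.0821]
board [0.5526 0.1673 0.0259]
top now 284 ((451.8891906738281, 337.0380554199219), (59.214019775390625, 58.19027328491211), 22.543254852294922) [0.4527 0.3369 0.0795]
board [0.5531 0.1675 0.0259]
scene before 413 ((448.1453857421875, 341.0716247558594), (58.9832649230957, 57.796409606933594), 43.09980773925781) [0.4381 0.3517 0.0803]
board [0.5435 0.171  0.0248]
scene now 449 ((449.9215087890625, 340.3531188964844), (59.58007049560547, 59.106842041015625), 59.25100326538086) [0.4474 0.343  0.0784]
board [0.5456 0.1745 0.0247]
1004 ((451.4595031738281, 340.8815002441406), 29.914531707763672)
25.1583
```

View pics/ret.png

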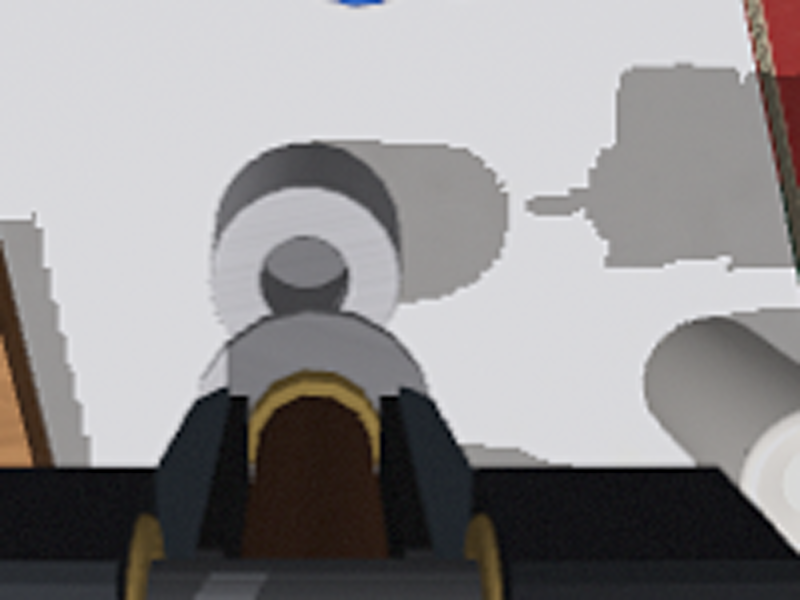

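The stand has not moved. It is upright with its open mouth at (305,275) in the crop, at world (0.4515, 0.341). I'll insert the pick there.

```bash
cat > l.py <<'E'
from h import *
X=(.4512,.342)
bot.move_straight((*X,.23),vel=.08); bot.hold(.2)
hit=bot.move_straight((*X,.133),vel=.04,threshold=5); p=bot.current_tcp_pos(); print(hit,p,bot.current_contact_force())
if p[2]<.138:
    eoat.gripper_open(); bot.hold(.4); bot.move_straight((*X,.28),vel=.08); bot.hold(.3)
    c=cam("wrist"); im,d=eyes.snapshot("wrist"); P,_=cloud(c,d)
    for lo,hi in ((.155,.175),(.076,.09)):
        Q=P[(np.hypot(P[:,0]-.45,P[:,1]-.341)<.045)&(P[:,2]>lo)&(P[:,2]<hi)]
        print(lo,len(Q),cv2.minEnclosingCircle((Q[:,:2]*1000).astype(np.float32)) if len(Q)>3 else None, Q[:,2].max(initial=0))
    s,_=eyes.snapshot("scene"); cv2.imwrite("pics/end.png",np.hstack([cv2.resize(im,(400,300)),cv2.resize(s[160:280,130:290],(400,300),interpolation=cv2.INTER_CUBIC)]))
print(bot.current_clock())
E
python3 l.py
```

```text
True [0.45120026 0.34199643 0.13385112] [-1.14199046  0.15511407  4.90758529]
0.155 364 ((451.74761962890625, 342.1834716796875), 11.226973533630371) 0.16799576523869914
0.076 1041 ((452.0890197753906, 340.8813781738281), 30.171276092529297) 0.08996458886247588
32.125
```

```bash
ls -la pics/end.png
```

```text
-rw-r--r-- 1 agent agent 293150 Dec  2 22:05 pics/end.png
```

View pics/end.png

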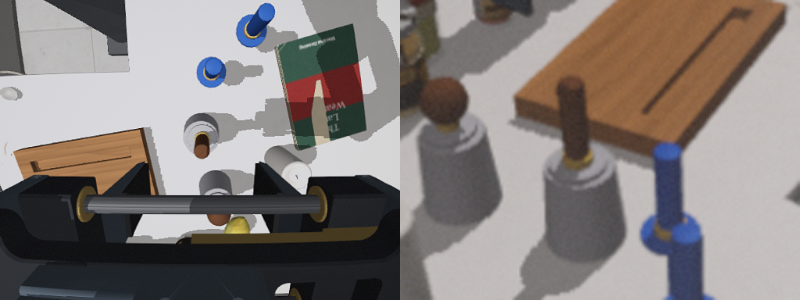

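The pick stands upright in its own stand (handle at (572,120) on the scene side), with its guard flat on the rim. The tamper is undisturbed at (445,110) and the gripper is clear.

```bash
python3 -c "
from h import *
print(job.sign_off())"
```

```text
the job is handed in; nothing more can be done
None
```

The pick was drawn along the whole channel at 3 cm/s, about 3 mm above the floor after one light touch there at the start, then returned upright to its own stand and released; the tamper was left alone and the job is handed in at about 32 s, with no verdict shown.

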